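# Turn the bread stand and hold up the roll with tongs

## Task

The bread roll is under the wire fly guard of the revolving stand: lift the sprung plunger by its black knob, turn the tray a quarter turn anticlockwise seen from above, and let the plunger drop fully home in the other notch. Then take the tongs out of the wooden caddy, close them on the roll and lift it at least 10 cm above the tray, without the gripper touching the roll and leaving bowl, ladle and pegs where they are. Finish while holding the roll still in the tongs; put nothing down.

Things in the scene. Friction and masses are not known exactly. Their poses are not given: they have to be found in the camera images.
- stand: Revolving bread stand, fixed: round wooden base (radius 128, 18 high) under a round aluminium tray (radius 90, top at z = 44). Origin: underside centre, on the upright turning axis. Azimuths: anticlockwise from above, from its x axis, which points roughly away from the robot. A steel index rail on the base (mean radius 105, 20 wide, top at z = 30) has notches at azimuth 135 (start) and 225 degrees
- tray (a joint): Turn of the tray, rad, growing anticlockwise from above: 0 as found (plunger in the start notch), 1.571 with the plunger in the serving notch, 0.03 of play either way. Turns lightly, stays where left, travels -0.3 to 1.9, but is locked while the plunger is down in a notch
- plunger (a joint): Lift of the plunger, m: 0 is fully home in a notch; above 0.012 it clears the rail; at most 0.022. Between the notches it rests on the rail at 0.012. A spring presses it down with 3 N at 0, 7 N at 0.022
- knob (a point): Centre of the plunger's round black knob (diameter 20, 26 high, upright), on a lug of the tray at radius 105 from the stand's axis; 77 above the table when home. Lug top at z = 44, a 20 mm wide collar under the knob ends at z = 52. It goes round with the tray and slides only up and down on it; its pin below (diameter 8, round end) sits in the notch
- notch_serve (a point): Mouth of the serving notch at the rail's top, on radius 105; the gap is 14 wide along the rail and 12 deep
- roll_center (a point): Centre of the bread roll, half-way up: a round brown bun, 40 in diameter (widest 15 above its underside), 32 high, about 40 g, lying loose on the tray 55 or so from the axis at about azimuth 25 degrees at the start; it rides round with the tray
- tongs_grip (a point): Where to grip the steel tongs, which stand upright, tips down, in the caddy: middle plane, 112 above the tips' lower edges, 38 below the pivot, 44 below the top. z up along the tongs, y the way they open and close, x across the 20 wide blades. Open, they measure 41 over the arms here, 46 at 25 lower, 38 at 20 higher. 130 g
- tongs_tips (a point): Middle between the tongs' tips, 10 above their lower edges, 102 straight below tongs_grip. The tips are flat upright plates 20 wide (x), 34 tall; open they stand 62 apart inside, 70 outside. When squeezed they sink 2 to 3 mm
- tongs_jaw (a joint): Squeeze of the tongs, rad, both arms together: 0 fully open (sprung, at a stop), about 0.16 on the roll, 0.36 shut (tips 10 apart). 1 mm less over the arms at tongs_grip brings the tips about 3 mm closer. The spring takes some 3 N per arm at the grip to start, 5 N on the roll: a squeeze of 1 or 2 mm carries the tongs open, and easing it opens them
- caddy: Open wooden tongs caddy, fixed, 41 x 92 x 52 high, walls 7, floor 7, origin at its underside centre, long side along its y, which is also the tongs' y; the tongs stand in it with up to 4 mm of play
- bowl: White ceramic bowl, rim radius 62, height 55, origin under its centre; leave alone
- ladle: Stainless ladle, 270 long, lying along its x; leave alone
- peg0: Wooden peg, diameter 18, length 75, lying; leave alone
- peg1: Wooden peg like peg0; leave alone
- peg2: Wooden peg like peg0; leave alone
- guard (a point): Top middle of the stand's fixed wire fly guard, which roofs the sector from azimuth -50 to 65 degrees, out to radius 123 and up to 110 above the table; the rest of the tray is open above
There are look-alikes about, which are no part of the job. There is more than one size of the caddy; the one meant has the size given above.

How it is judged (in metres and radians):
On the way, in this order (a step that is already met when the one before it is completed fails the run):
1. the plunger is lifted clear of its notch (value of joint plunger above 0.0105 m), for 0.1 s.
2. the tray is a quarter turn on and the plunger has dropped home in the serving notch (value of joint plunger below 0.003 m and value of joint tray between 1.5 and 1.64 rad), for 0.2 s.
3. the tongs are lifted out of the caddy (contact force between the fingers and tongs above 0.5 N and z of tongs_tips in the frame of caddy above 0.062 m), for 0.2 s.
4. the tongs have lifted the roll off the tray (contact force between tongs_jaw and roll above 0.2 N and contact force between roll and stand below 0.05 N and z of roll_center in the frame of stand above 0.075 m), for 0.2 s.
At the end, for the whole second after the job is handed in: Gripper holds the tongs, tongs hold the roll, still and touching nothing else: roll centre within 35 mm of the tips' middle and 145 mm or more above the table. Tray at 1.5 to 1.64 rad, plunger within 3 mm of home. Tongs clear of stand and caddy. Bowl, ladle, pegs moved under 30 mm (all of step 2 and z of roll_center in the frame of stand above 0.145 m and distance between roll_center and tongs_tips below 0.035 m and contact force between tongs_jaw and roll above 0.2 N and contact force between the fingers and tongs above 0.5 N and contact force between roll and the fingers below 0.05 N and contact force between each of roll, tongs and stand below 0.05 N and contact force between tongs and caddy below 0.05 N and linear speed of roll below 0.05 m/s and distance of each of bowl, ladle, peg0, peg1, peg2 from where it was at the start of the episode below 0.03 m); the arm keeps its last pose, push and grip.
It fails at once if the gripper touches the roll (contact force between the fingers and roll above 0.3 N).
It fails at once if a bystander is pushed away (distance of any of bowl, ladle, peg0, peg1, peg2 from where it was at the start of the episode above 0.03 m).
It also fails if it takes over 58 s, if anything falls off the work surface, if the arm or the gripper's body presses on something with over 40 N, if the wrist force passes 120 N, or if a joint passes its speed limit or range.

## Robot

A 6-joint arm with a two-finger parallel gripper is mounted at the origin on the work surface. World frame = base frame: x ahead of the robot, y to its left, z up, the work surface at z = 0. Lengths are in mm, angles in degrees, forces in N, time in s.
With the tool pointing down it reaches from about 350 to 850 mm from the base axis. Payload 8.1 kg.
Tool frame: the origin (TCP) lies at the very end of the fingers, on their centre line; the grasp point (between the pads) lies r.tcp_to_grasp behind it (r.tcp_to_grasp is the distance from the TCP to the grasp point, in mm); z points along the fingers, y is the line along which they close (so a half turn about z gives the same grasp; the last joint's range is limited). The gripper opens to 85 mm and grips with 20 to 120 N. Pads are 22 mm wide; open, the fingers measure 114 mm over their backs; the gripper's body (76 mm by 85 mm) begins 54 mm behind the grasp point. The pads swing forward as they close: fully open they stand 13 mm farther back than shut.
Start: joints at [-79.549, 7.471, 85.268, -0, 87.261, -4.893], TCP at [158.787, -578.612, 231.292] pointing down, gripper open.
Joint ranges: [-169.43, 169.43], [-51.17, 129.36], [1.28, 143.12], [-76.62, 256.62], [0, 156.53], [-152.29, 152.29]. Speed limits (degrees/s): [136.94, 136.94, 159.86, 180, 180, 180].

## Interface

Orientations are given as [roll, pitch, yaw] about the fixed x, y, z axes, in that order (R = Rz(yaw) Ry(pitch) Rx(roll)).
In Python, from bench import r gives the robot as it stands.
- The arm moves only by the shell command python3 -m handwheel 'ROWS' [OPENING] [FORCE]. ROWS is JSON, a list of rows, each a list of 4 numbers: the shift along the tool's x, y, z in m, then the turn about the tool's z in degrees. A call has 1 to 10 rows; each row shifts and turns the commanded pose from where the row before left it, along the tool's axes as they then stand; what a row does not reach is not made up. A row lasts 1/10 s, in which the tool goes at most 50 mm and 8.59 degrees, less where a joint would pass 70% of its speed; a pose out of reach is approached as far as the arm can. A call is refused whole if a number of a shift passes 0.05 or a number of a turn 8.59, either way. A call with a gripper value outside its range is refused whole. OPENING is the finger opening in m, from 0 to 0.0854, set as the call begins (- or left out, the last holds). The fingers move at their own pace and stop on an object; FORCE is the grip in N (left out, the last holds). Time passes only in rows, so rows that do not move let the fingers close. It gives the time, the measured TCP pose, the force, the opening and the grip force at its end, in the units of the state.
- r.sense(): the state, without advancing time (a new reading comes with each control period).
- r.snapshot(name): name is "scene" or "top"; returns the picture (420x560x3 uint8, red, green, blue); there is no depth.
- r.camera_params(name): a dict with "fx", "fy", "cx", "cy" (pixels), "D" ([k1, k2, p1, p2, k3] as OpenCV has them; the pictures are not rectified), "R" (3x3) and "t" (3): a world point X has camera coordinates R X + t. Camera axes: x right, y down, z forward; pixel columns grow to the right and rows downward; lengths in mm; the calibration is good to about 2 mm. A picture is of the moment at which its call begins. camera_params takes no time and is no camera call.
- r.hand_in(): hands the job in; it is judged then, once.
The state is a dict: "time": time; "joint_pos": joint angles; "qd": joint speeds; "joint_efforts": joint torques, N m; "tool_pos": TCP position; "tcp_rot": TCP orientation; "ft_force": force on the tool from outside, world axes, zero at the start; "wrist_torque": the same for the moment, N m; "finger_gap": finger opening in mm; "grip_force": force on a finger pad.
Only numpy, scipy, OpenCV 4.12 (cv2) and the standard library are available. Lean on these libraries where they do the work, as an engineer would, in place of code of your own. Each camera call takes 0.05 s, during which the arm holds its last target. There are 200 camera calls.

## Working session

There is one attempt and no reset: what is moved stays moved. The work goes in short steps, Python scripts to look and compute and a shell command to move; the robot and the scene stay as the last step left them, time stands still between calls to the robot, and variables do not carry over. Pictures are saved under pics/ and viewed, at most 10 in all, crops included, and the job is handed in when it is done.

```bash
mkdir -p pics; ls; python3 - <<'E'
from bench import r
import cv2
s=r.sense();print(s['time'],s['tool_pos'],s['tcp_rot'],s['finger_gap'],r.tcp_to_grasp)
for n in("scene","top"):
    cv2.imwrite(f'pics/{n}0.png',r.snapshot(n)[:,:,::-1]);p=r.camera_params(n);print(n,p)
E
```

```text
pics
0.0 [ 158.70647072 -578.06122884  230.24346683] [-1.79894987e+02 -9.28333977e-03  1.53450285e+01] 85.26550536493224 18.700000000000003
scene {'fx': 490.33208540788326, 'fy': 490.33208540788326, 'cx': 276.5985608253466, 'cy': 210.51074077888248, 'D': array([-0.02827824,  0.        ,  0.        ,  0.        ,  0.        ]), 'R': array([[-0.16068527,  0.98700379, -0.00194133],
       [ 0.71177862,  0.11451525, -0.6930061 ],
       [-0.68377733, -0.11273767, -0.72092911]]), 't': array([ 129.1301055 , -351.06817073, 1592.72660542])}
top {'fx': 446.64686174610245, 'fy': 446.64686174610245, 'cx': 281.62812545475464, 'cy': 203.9413835447547, 'D': array([0.04226706, 0.        , 0.        , 0.        , 0.        ]), 'R': array([[-0.00696776, -0.99984645, -0.01607846],
       [-0.99471121,  0.00857789, -0.1023525 ],
       [ 0.1024747 ,  0.01528025, -0.99461824]]), 't': array([ -36.68756167,  625.40633528, 1259.93592032])}
```

View pics/scene0.png

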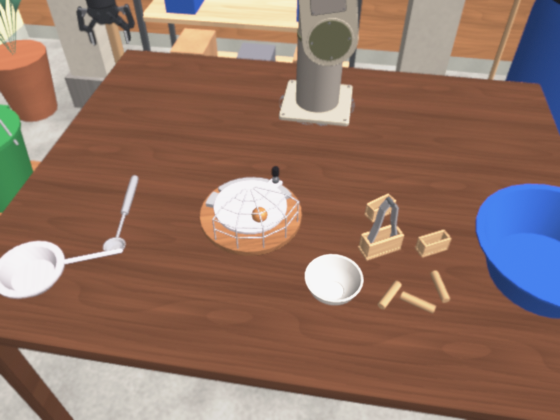

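View pics/top0.png

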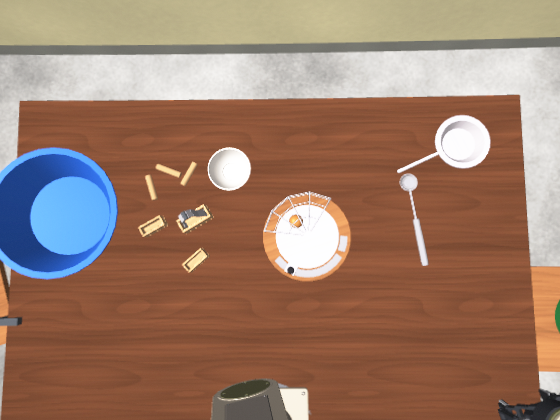

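The two pictures show the stand at top(307,236), knob at top(291,270) / scene(275,172), and the tongs in the middle caddy at top(194,218) / scene(382,240). I'll enlarge both areas.

```bash
cat > h.py <<'E'
import numpy as np, cv2
from bench import r
def ray(n,uv):
    p=r.camera_params(n);K=np.array([[p['fx'],0,p['cx']],[0,p['fy'],p['cy']],[0,0,1]])
    q=cv2.undistortPoints(np.array([[uv]],float),K,p['D'])[0,0]
    R=np.array(p['R']);return -R.T@p['t'],R.T@np.array([q[0],q[1],1])
def plane(n,uv,z):
    o,d=ray(n,uv);return o+d*(z-o[2])/d[2]
def two(a,b):
    o1,d1=ray('scene',a);o2,d2=ray('top',b)
    A=np.stack([d1,-d2],1);k=np.linalg.lstsq(A,o2-o1,rcond=None)[0]
    p,q=o1+d1*k[0],o2+d2*k[1];return (p+q)/2,np.linalg.norm(p-q)
def proj(n,X):
    p=r.camera_params(n);K=np.array([[p['fx'],0,p['cx']],[0,p['fy'],p['cy']],[0,0,1]])
    return cv2.projectPoints(np.array(X,float).reshape(-1,1,3),cv2.Rodrigues(np.array(p['R']))[0],np.array(p['t']),K,p['D'])[0][:,0]
def crop(img,x0,y0,w,h,k): return cv2.resize(img[y0:y0+h,x0:x0+w],None,fx=k,fy=k,interpolation=cv2.INTER_CUBIC)
E
python3 - <<'E'
from h import *
t=cv2.imread('pics/top0.png');s=cv2.imread('pics/scene0.png')
a=np.hstack([crop(t,255,185,100,100,4),crop(t,135,170,100,100,4)])
b=crop(s,195,160,115,95,3.48)[:300]; c=crop(s,350,185,115,100,3.48)
h=min(len(b),len(c));
out=np.vstack([a[:, :800],np.zeros((0,800,3),np.uint8)])
cv2.imwrite('pics/ct.png',out)
cv2.imwrite('pics/cs.png',np.hstack([crop(s,195,160,115,95,3.478)[:330,:400],crop(s,350,185,115,95,3.478)[:330,:400]]))
E
```

```text
(no output)
```

View pics/ct.png

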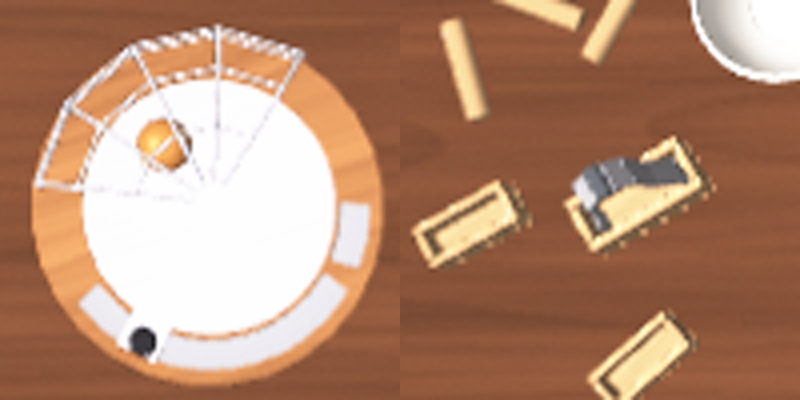

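View pics/cs.png

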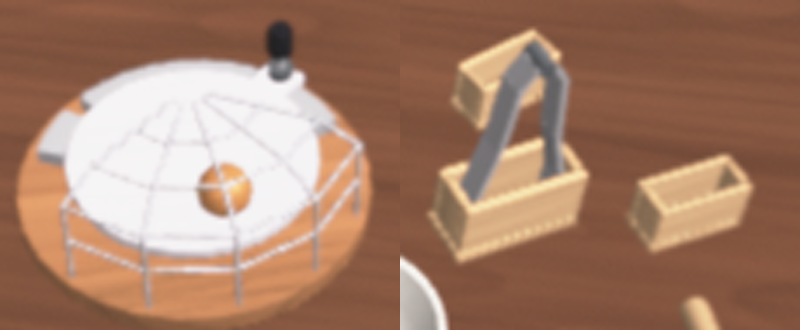

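Top crop: knob at (143,341) crop px, serving notch gap at (344,277), roll under guard at (163,143). The tongs stand in the largest caddy, long axis tilted about 25–30° in the picture. Now for the measurements.

```bash
python3 - <<'E'
from h import *
t=cv2.imread('pics/top0.png');s=cv2.imread('pics/scene0.png')
from scipy.optimize import least_squares
def big(m,x,y):
    n,l,st,c=cv2.connectedComponentsWithStats(m.astype(np.uint8));return (l==l[y,x]).astype(np.uint8)
def fit(P,R=None):
    f=lambda v:np.hypot(P[:,0]-v[0],P[:,1]-v[1])-(v[2])
    q=least_squares(f,[*P[:,:2].mean(0),100],loss='soft_l1');return q.x,np.sqrt(np.mean(q.fun**2))
for n,im,seed in(('top',t,(285,230)),('scene',s,(290,228))):
    # orange base outer outline
    hsv=cv2.cvtColor(im,cv2.COLOR_BGR2HSV)
    x0,y0=(255,185) if n=='top' else(193,160)
    m=(im.max(2)>135); w=m.copy();m[:]=0
    X1,Y1=(100,100) if n=='top' else (115,95)
    m[y0:y0+Y1,x0:x0+X1]=w[y0:y0+Y1,x0:x0+X1]
    cs,_=cv2.findContours(m.astype(np.uint8),cv2.RETR_EXTERNAL,cv2.CHAIN_APPROX_NONE)
    c=max(cs,key=cv2.contourArea)[:,0]
    P=np.array([plane(n,p,18) for p in c]); print(n,'base',fit(P))
    # lower half only, azimuth free of guard
    k=P[:,0]<P[:,0].mean() if n=='top' else P[:,0]>P[:,0].mean()+20
    print(fit(P[k]))
    # knob
    d=(im.max(2)<60).astype(np.uint8); x,y=(291,270) if n=='top' else (275,172)
    e=d*0;e[y-12:y+12,x-10:x+10]=d[y-12:y+12,x-10:x+10]
    ys,xs=np.nonzero(e);print('knob px',xs.mean(),ys.mean(),xs.min(),xs.max(),ys.min(),ys.max())
    globals()['k'+n]=(xs.mean(),ys.mean())
print('knob two',two(kscene,ktop)); print('knob top cam z=85',plane('top',ktop,88),plane('top',ktop,77))
print('notch',plane('top',(255+344/4,185+277/4),30))
# roll
print('roll',two((195+225/3.478,160+188/3.478),(255+163/4,185+143/4)))
# caddy
im=t;hsv=cv2.cvtColor(im,cv2.COLOR_BGR2HSV)
m=((im[:,:,2]>170)&(im[:,:,0]<190)&(hsv[:,:,1]>50)).astype(np.uint8)
for (x,y) in((194,218),(152,226),(195,260)):
    e=m*0;e[y-18:y+18,x-22:x+22]=m[y-18:y+18,x-22:x+22]
    pts=np.argwhere(e)[:,::-1]
    P=np.array([plane('top',p,52)[:2] for p in pts]).astype(np.float32)
    c,sz,a=cv2.minAreaRect(P);print('caddy',c,sz,a)
# tongs dark top
for n,im,x0,y0,x1,y1 in(('top',t,176,205,215,232),('scene',s,360,190,405,250)):
    hsv=cv2.cvtColor(im,cv2.COLOR_BGR2HSV);m=(hsv[:,:,1]<70)&(im.max(2)<190)
    e=m*0;e[y0:y1,x0:x1]=m[y0:y1,x0:x1];pts=np.argwhere(e)[:,::-1];print(n,len(pts),pts.min(0),pts.max(0))
    for yy in range(y0,y1,3):
        q=np.nonzero(e[yy])[0]; print(yy,q.tolist() if len(q)<25 else (q[0],q[-1]))
E
```

```text
top base (array([ 535.39186037, -101.27704089,  156.02328708]), np.float64(18.25726001884039))
(array([ 521.19254203, -104.17196034,  145.75357472]), np.float64(16.78423087062042))
knob px 291.3 269.2 289 293 267 272
scene base (array([ 532.10618626, -101.88759291,  138.11633971]), np.float64(17.734471530928968))
(array([515.34167886, -96.8236311 , 149.66148616]), np.float64(13.748261609287479))
knob px 274.68 171.46 272 277 167 176
knob two (array([439.81039896, -65.80676795,  77.19982807]), np.float64(3.5499746814680653))
knob top cam z=85 [440.56991304 -67.50152929  88.        ] [440.10288711 -67.55706564  77.        ]
notch [ 479.52762659 -209.94653522   30.        ]
roll (array([574.10245951, -79.78108734,  57.71054484]), np.float64(3.434421934411581))
caddy (586.9898071289062, 208.48399353027344) (59.57758331298828, 98.49073791503906) 30.790912628173828
caddy (563.9318237304688, 324.901123046875) (40.218379974365234, 79.99388122558594) 27.79701042175293
caddy (466.369140625, 202.40914916992188) (37.84386444091797, 76.00763702392578) 41.08742141723633
top 202 [178 209] [206 227]
[... 701 characters left out ...]
 [377, 378, 379, 380, 381, 382, 383, 391, 392, 393, 394, 395, 396, 397]
217 [376, 377, 378, 379, 380, 381, 382, 383, 391, 392, 393, 394, 395, 396, 397]
220 [375, 376, 377, 378, 379, 380, 381, 382, 390, 391, 392, 393, 394, 395, 396]
223 [374, 375, 376, 377, 378, 379, 380, 381, 391, 392, 393, 394, 395, 396]
226 [372, 373, 374, 375, 376, 377, 378, 379, 380, 392, 393, 394, 395, 396]
229 [371, 372, 373, 374, 375, 376, 377, 378, 391, 392, 393, 394, 395, 396]
232 [370, 371, 372, 373, 374, 375, 376, 377, 391, 392, 393, 394, 395, 396, 397]
235 [368, 369, 370, 371, 372, 373, 374, 375, 376, 390, 391, 392, 393, 394]
238 [367, 368, 369, 370, 371, 372, 373, 374]
241 [369, 370, 371, 372, 373]
244 []
247 []
```

```bash
python3 - <<'E'
from h import *
t=cv2.imread('pics/top0.png');s=cv2.imread('pics/scene0.png')
cv2.imwrite('pics/tongs.png',np.hstack([crop(t,170,198,50,46,8),np.vstack([crop(s,357,194,50,70,8)])[:368]]) if 0 else np.hstack([cv2.copyMakeBorder(crop(t,170,198,50,46,8),0,192,0,0,cv2.BORDER_CONSTANT),crop(s,357,194,50,70,8)]))
from scipy.optimize import least_squares
# base circle z=18, top picture: orange outline, lower half
m=(t[:,:,2]>150);m[:, :255]=0;m[:,355:]=0;m[:185]=0;m[285:]=0
c=max(cv2.findContours(m.astype(np.uint8),0,1)[0],key=cv2.contourArea)[:,0]
P=np.array([plane('top',p,18)[:2] for p in c]);k=c[:,1]>240
f=lambda v:np.hypot(*(P[k]-v).T)-128
q=least_squares(f,[531,-119],loss='soft_l1',f_scale=2);print('base',q.x,np.abs(q.fun).mean(), P[k].min(0),P[k].max(0))
print('base eye',plane('top',(307,237.4),18),'tray eye',plane('top',(307.4,236.7),44))
E
```

```text
base [ 529.36066426 -113.54245236] 9.995622603664934 [ 403.84234653 -248.04953142] [518.98103244  36.65174216]
base eye [ 528.4481827  -114.18015574   18.        ] tray eye [ 529.70684247 -114.28196147   44.        ]
```

View pics/tongs.png

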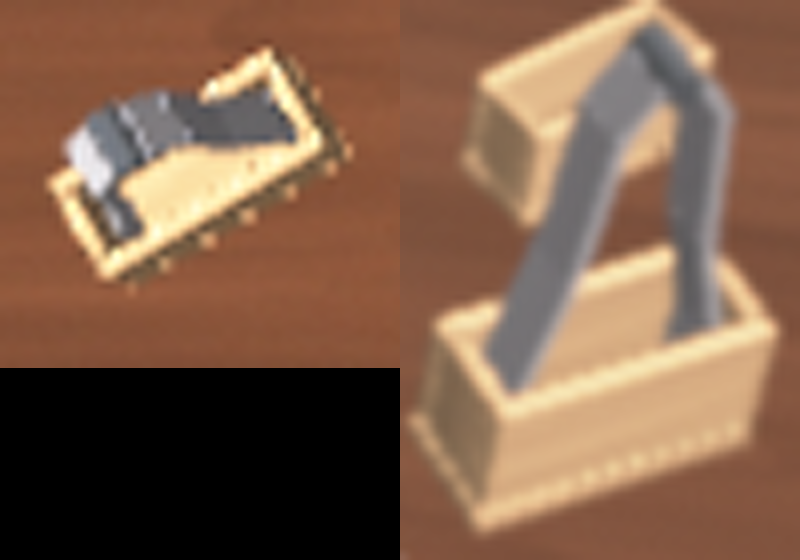

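The crop shows the caddy rim corners, top crop: (50,183), (106,278), (327,139), (268,48). The tongs' ridge line is at about (128,125) in the top crop and (662,55) in the scene crop.

```bash
python3 - <<'E'
from h import *
T=lambda p:(170+(p[0]+.5)/8-.5,198+(p[1]+.5)/8-.5); S=lambda p:(357+(p[0]-400+.5)/8-.5,194+(p[1]+.5)/8-.5)
a=[plane('top',T(p),52)[:2] for p in((50,183),(106,278),(327,139),(268,48))]
b=[plane('scene',S(p),52)[:2] for p in((437,323),(508,412),(775,328))]
C=lambda c,i,j:(c[i]+c[j])/2
L=lambda a,b:(np.linalg.norm(b-a),np.degrees(np.arctan2(*(b-a)[::-1])))
print('top',np.mean(a,0),[L(a[i],a[(i+1)%4]) for i in range(4)])
print('scene',C(b,0,2),[L(b[i],b[i+1]) for i in range(2)])
print('ridge',two(S((662,55)),T((128,125))),plane('top',T((128,125)),163),plane('scene',S((662,55)),163))
# knob/notch based stand
k=plane('top',(291.2,269.5),88)[:2];n=plane('top',(255+344.5/4-.4,185+277.5/4-.4),30)[:2];m=(k+n)/2;d=n-k
print('kn',k,n,np.linalg.norm(d),m+np.array([-d[1],d[0]])/2,'yaw',np.degrees(np.arctan2(d[1],d[0]))+90)
for c in([529.4,-114],):print(np.linalg.norm(k-c),np.linalg.norm(n-c),np.degrees(np.arctan2(*(k-c)[::-1]))-135,np.degrees(np.arctan2(*(n-c)[::-1]))-225+360)
E
```

```text
top [585.63927308 210.1220653 ] [(np.float64(39.53833726676939), np.float64(-148.89184129941682)), (np.float64(91.72404954288524), np.float64(-57.95609676523989)), (np.float64(39.05490186204865), np.float64(33.132754016503235)), (np.float64(90.33749230537697), np.float64(121.73615848681803))]
scene [586.7291812  212.00194168] [(np.float64(37.10200421019648), np.float64(35.00241153952907)), (np.float64(87.1088981203727), np.float64(120.27844955226831))]
ridge (array([589.43714833, 207.78463637, 163.99856384]), np.float64(4.098483865955314)) [589.6127796 205.9166853 163.       ] [587.79973331 210.00928445 163.        ]
kn [439.76457797 -67.22187648] [ 480.31088054 -209.18151717] 147.6365206772572 [ 531.0175496  -117.92854554] yaw 15.940322946862267
101.10737719143856 107.09464440542142 17.441251731946892 17.71793482716106
```

```bash
python3 -m handwheel '[[0,0,0,-1.2],[0.0345,-0.0342,0,0],[0.0345,-0.0342,0,0],[0.0345,-0.0342,0,0],[0.0345,-0.0342,0,0],[0.0345,-0.0342,0,0],[0.0345,-0.0342,0,0],[0.0345,-0.0342,0,0],[0.0345,-0.0342,0,0],[0.0345,-0.0342,0,0]]' 0.06 60; python3 -m handwheel '[[0.0345,-0.0342,0,0],[0.0345,-0.0342,0,0],[0.03,-0.03,0.02,0],[0,0,0.04,0],[0,0,0.02,0],[0,0,0,0],[0,0,0,0]]'
```

```text
time: 1.1
tool_pos: [369.2, -193.3, 231.4]
tcp_rot: [180.0, -0.0, 16.6]
ft_force: [1.6, -1.1, 0.2]
finger_gap: 60.0
grip_force: 0.0
time: 1.8
tool_pos: [435.5, -72.7, 151.7]
tcp_rot: [-180.0, 0.0, 16.6]
ft_force: [0.0, -0.4, 1.0]
finger_gap: 60.0
grip_force: 0.0
```

```bash
python3 -m handwheel '[[0.0057,-0.0043,0.03,0],[0,0,0.03,0],[0,0,0.02,0],[0,0,0.01,0],[0,0,0,0],[0,0,0,0]]'; python3 -m handwheel '[[0,0,0,0],[0,0,0,0],[0,0,0,0],[0,0,0,0],[0,0,0,0],[0,0,0,0],[0,0,0,0],[0,0,0,0]]' 0.01 60
```

```text
time: 2.4
tool_pos: [441.1, -67.5, 63.0]
tcp_rot: [179.9, -0.1, 16.5]
ft_force: [0.8, -0.4, 0.2]
finger_gap: 59.9
grip_force: 0.0
time: 3.2
tool_pos: [440.0, -66.0, 62.3]
tcp_rot: [-179.9, -0.0, 16.6]
ft_force: [-5.2, 6.0, 9.9]
finger_gap: 18.4
grip_force: 58.4
```

```bash
python3 -m handwheel '[[0,0,-0.006,0],[0,0,-0.006,0],[0,0,-0.005,0],[0,0,0,0],[0,0,0,0],[0,0,0,0]]'; python3 - <<'E'
from h import *
t=r.snapshot('top')[:,:,::-1];s=r.snapshot('scene')[:,:,::-1]
cv2.imwrite('pics/lift.png',np.hstack([crop(t,255,185,100,100,4),crop(s,195,140,100,100,4)]))
E
```

```text
time: 3.8
tool_pos: [439.4, -66.8, 77.8]
tcp_rot: [-180.0, 0.0, 16.5]
ft_force: [-0.6, 3.1, -5.8]
finger_gap: 18.2
grip_force: 59.0
```

View pics/lift.png

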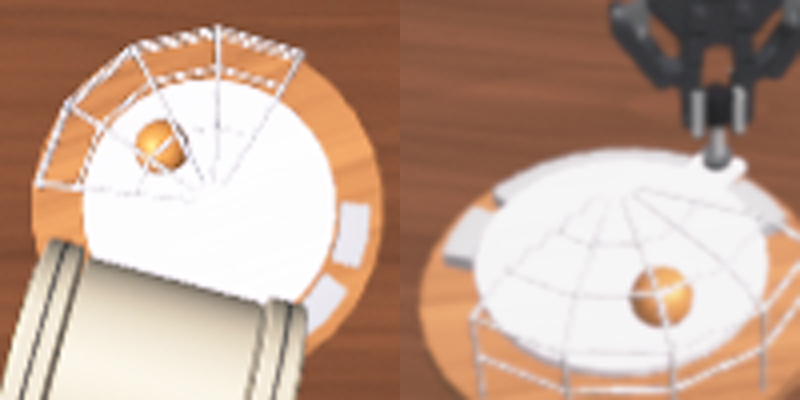

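Gripper holds the knob and the plunger is lifted about 15 mm (scene: collar rod visible under the knob at (715,140)). Now I'll swing round the arc.

```bash
python3 -m handwheel '[[-0.0059,0.0070,0,0],[-0.0059,0.0070,0,0],[-0.0046,0.0079,0,0],[-0.0046,0.0079,0,0],[-0.0031,0.0086,0,0],[-0.0031,0.0086,0,0],[-0.0016,0.0090,0,0],[-0.0016,0.0090,0,0],[0,0.00915,0,0],[0,0.00915,0,0]]' && python3 -m handwheel '[[0.0016,0.0090,0,0],[0.0016,0.0090,0,0],[0.0031,0.0086,0,0],[0.0031,0.0086,0,0],[0.0046,0.0079,0,0],[0.0046,0.0079,0,0],[0.0059,0.0070,0,0],[0.0059,0.0070,0,0],[0,0,0,0],[0,0,0,0]]'
```

```text
time: 4.9
tool_pos: [435.0, -156.3, 78.3]
tcp_rot: [180.0, -0.0, 16.5]
ft_force: [4.2, 1.9, -5.8]
finger_gap: 18.2
grip_force: 61.0
time: 5.9
tool_pos: [483.0, -209.2, 78.2]
tcp_rot: [-180.0, -0.0, 16.5]
ft_force: [2.1, 4.0, -5.8]
finger_gap: 17.9
grip_force: 61.0
```

```bash
python3 - <<'E'
from h import *
t=r.snapshot('top')[:,:,::-1];s=r.snapshot('scene')[:,:,::-1]
cv2.imwrite('pics/turned.png',np.hstack([crop(t,255,185,100,100,4),crop(s,195,140,100,100,4)]))
print(r.sense()['tool_pos'])
E
```

```text
[ 482.90633661 -209.13772304   78.24120206]
```

View pics/turned.png

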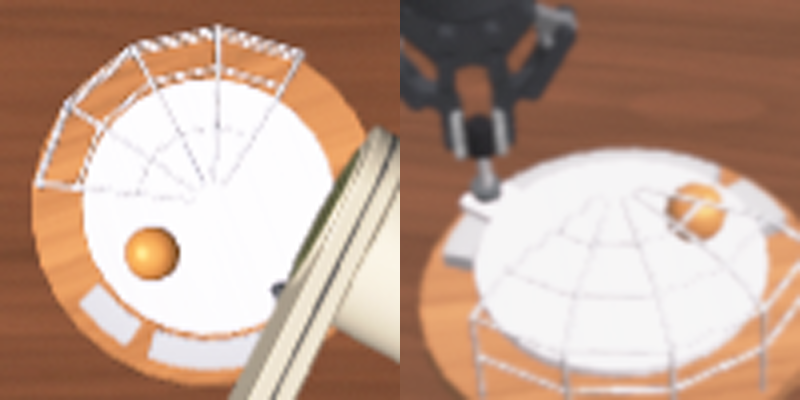

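The tray has turned: roll now uncovered at top crop (152,253), knob over the serving side. Lower gently while watching the force.

```bash
python3 -m handwheel '[[0,0,0.004,0],[0,0,0.003,0],[0,0,0.002,0],[0,0,0,0],[0,0,0,0]]'
```

```text
time: 6.5
tool_pos: [481.5, -208.5, 68.3]
tcp_rot: [-179.9, 0.1, 16.5]
ft_force: [-1.1, 6.6, -7.9]
finger_gap: 17.9
grip_force: 60.6
```

```bash
python3 -m handwheel '[[0,0,0.003,0],[0,0,0.003,0],[0,0,0,0],[0,0,0,0]]'; python3 -m handwheel '[[0,0,0,0],[0,0,0,0],[0,0,0,0],[0,0,0,0],[0,0,0,0]]' 0.06
```

```text
time: 6.9
tool_pos: [481.6, -208.5, 63.0]
tcp_rot: [-179.9, 0.1, 16.5]
ft_force: [-4.5, 8.2, -2.0]
finger_gap: 17.8
grip_force: 61.4
time: 7.4
tool_pos: [482.5, -209.5, 63.7]
tcp_rot: [180.0, -0.0, 16.5]
ft_force: [0.2, 0.0, -0.0]
finger_gap: 59.6
grip_force: 0.0
```

```bash
python3 -m handwheel '[[0,0,-0.02,0],[0,0,-0.045,0],[0,0,-0.05,0],[0,0,-0.05,-7.5],[0,0,0,-7.5],[0,0,0,0]]' 0.0854; python3 - <<'E'
from h import *
s=r.sense();print(s['tool_pos'],s['tcp_rot'])
y=np.radians(s['tcp_rot'][2]);d=np.array([588,208.5])-s['tool_pos'][:2]
print('tool shift',d@[np.cos(y),np.sin(y)],d@[np.sin(y),-np.cos(y)])
E
```

```text
time: 8.0
tool_pos: [483.2, -209.7, 230.7]
tcp_rot: [179.8, -0.1, 31.7]
ft_force: [-0.5, 0.4, -1.3]
finger_gap: 85.6
grip_force: 0.0
[ 483.24686425 -209.74745818  230.66374857] [ 1.79769330e+02 -1.22200042e-01  3.16638885e+01]
tool shift 308.71266595573076 -300.9994113042287
```

```bash
python3 -m handwheel '[[0.0343,-0.0334,0,0],[0.0343,-0.0334,0,0],[0.0343,-0.0334,0,0],[0.0343,-0.0334,0,0],[0.0343,-0.0334,0,0],[0.0343,-0.0334,0,0],[0.0343,-0.0334,0,0],[0.0343,-0.0334,0,0],[0.0343,-0.0334,0,0],[0,0,0,0]]';python3 -m handwheel '[[0,0,0,0],[0,0,0,0],[0,0,0,0]]'; python3 - <<'E'
from h import *
t=r.snapshot('top')[:,:,::-1];s=r.snapshot('scene')[:,:,::-1]
cv2.imwrite('pics/t2.png',t);cv2.imwrite('pics/s2.png',s)
cv2.imwrite('pics/chk.png',np.hstack([np.vstack([crop(t,255,185,100,75,4),crop(s,195,160,100,75,4)]),crop(s,340,115,100,150,4)]))
k=[]
for im,(x0,y0,x1,y1) in((s,(200,165,235,205)),(t,(325,240,355,270))):
    d=(im.max(2)<60);e=d*0;e[y0:y1,x0:x1]=d[y0:y1,x0:x1];q=np.argwhere(e)[:,::-1];k.append(q.mean(0));print(len(q),k[-1])
print('knob',two(*k)); c=[]
for n,im,(x0,y0,x1,y1) in(('scene',s,(240,170,290,240)),('top',t,(280,230,305,260))):
    h=cv2.cvtColor(im,cv2.COLOR_BGR2HSV);e=np.zeros(im.shape[:2],bool);e[y0:y1,x0:x1]=((h[:,:,1]>110)&(im[:,:,2]>150))[y0:y1,x0:x1]
    q=np.argwhere(e)[:,::-1];print(len(q),q.min(0),q.max(0));c.append(q.mean(0));print(c[-1],plane(n,c[-1],60))
print('roll',two(*c))
E
```

```text
time: 9.0
tool_pos: [586.7, 214.0, 225.0]
tcp_rot: [-179.8, 0.2, 31.6]
ft_force: [-1.1, -1.4, -1.0]
finger_gap: 85.1
grip_force: 0.0
time: 9.3
tool_pos: [587.8, 207.2, 227.8]
tcp_rot: [-180.0, 0.1, 31.4]
ft_force: [0.3, -0.7, 0.4]
finger_gap: 85.9
grip_force: 0.0
50 [215.6  178.02]
30 [342.06666667 251.93333333]
knob (array([ 486.18124404, -207.09645369,   76.12984545]), np.float64(1.189666848131009))
415 [240 182] [289 239]
[274.86987952 222.58072289] [597.29650106 -37.56287013  60.        ]
129 [280 242] [297 259]
[291.24806202 248.14728682] [497.62977535 -68.04567593  60.        ]
roll (array([496.93870939, -61.75013037, -52.46689346]), np.float64(13.982260792316776))
```

View pics/chk.png

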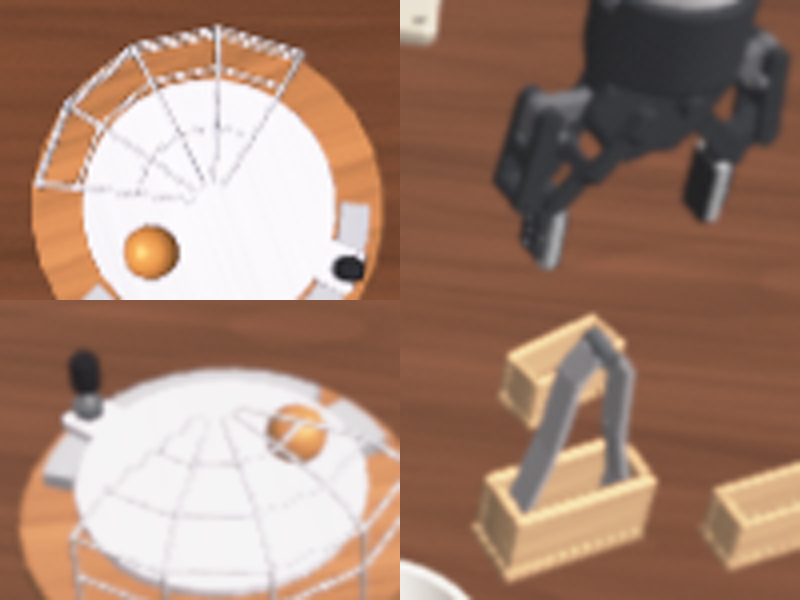

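Plunger is home (knob z 76 by two views, expected 77), and the roll is free of the guard. The gripper is lined up over the tongs, so I go down.

```bash
python3 -m handwheel '[[0.0008,-0.001,0.03,0],[0,0,0.04,0],[0,0,0.03,0],[0,0,0.02,0],[0,0,0.01,0],[0,0,0,0],[0,0,0,0]]'; python3 -m handwheel '[[0,0,0,0],[0,0,0,0],[0,0,0,0],[0,0,0,0],[0,0,0,0],[0,0,0,0]]' 0.041 30; python3 -m handwheel '[[0,0,0,0],[0,0,0,0],[0,0,0,0],[0,0,0,0]]' 0.039;  python3 - <<'E'
from h import *
T=(255+152/4-.4,185+252/4-.4);S=(195+297/4-.4,160+132/4-.4)
print('roll',two(S,T),plane('top',T,60),plane('scene',S,60))
E
```

```text
time: 10.1
tool_pos: [588.9, 209.8, 99.7]
tcp_rot: [180.0, -0.1, 31.5]
ft_force: [1.5, 0.5, -0.2]
finger_gap: 85.3
grip_force: 0.0
time: 10.7
tool_pos: [588.9, 210.1, 99.4]
tcp_rot: [180.0, -0.1, 31.5]
ft_force: [-0.1, -0.3, 4.9]
finger_gap: 41.0
grip_force: 7.1
time: 11.1
tool_pos: [589.2, 210.1, 99.8]
tcp_rot: [179.9, -0.1, 31.5]
ft_force: [-0.8, -0.0, 7.9]
finger_gap: 39.2
grip_force: 9.3
roll (array([498.88332842, -70.44383606,  58.33431768]), np.float64(2.8681648945939635)) [499.1265399  -71.84174498  60.        ] [500.33864553 -68.71222415  60.        ]
```

```bash
python3 -m handwheel '[[0,0,-0.005,0],[0,0,-0.01,0],[0,0,-0.015,0],[0,0,-0.02,0],[0,0,-0.025,0],[0,0,-0.025,0],[0,0,-0.02,0],[0,0,-0.01,0],[0,0,0,0],[0,0,0,0]]'; python3 -m handwheel '[[0,0,0,0],[0,0,0,0],[0,0,0,0]]'; python3 - <<'E'
from h import *
t=r.snapshot('top')[:,:,::-1];s=r.snapshot('scene')[:,:,::-1]
cv2.imwrite('pics/tl.png',crop(s,330,80,110,170,3.5))
E
```

```text
time: 12.1
tool_pos: [587.8, 209.9, 227.7]
tcp_rot: [-180.0, 0.0, 31.5]
ft_force: [0.7, 0.4, -1.8]
finger_gap: 38.9
grip_force: 2.9
time: 12.4
tool_pos: [587.7, 209.8, 227.2]
tcp_rot: [-180.0, 0.1, 31.5]
ft_force: [0.4, 0.3, -1.6]
finger_gap: 39.0
grip_force: 2.9
```

View pics/tl.png

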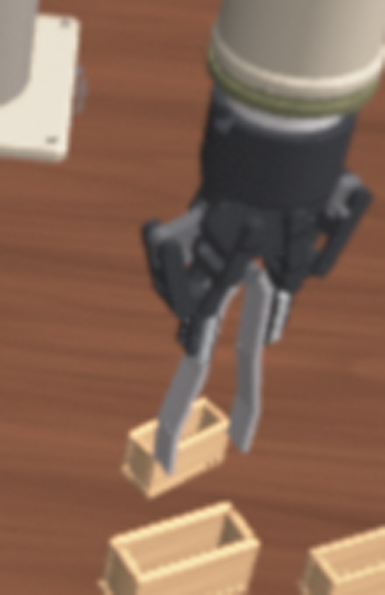

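```bash
python3 -m handwheel '[[0,0,0,0],[0,0,0,0],[0,0,0,0]]' 0.038; python3 - <<'E'
from h import *
for z in(130,140):
    a=plane('scene',(330+165/3.5,80+468/3.5),z);b=plane('scene',(330+240/3.5,80+447/3.5),z);print(z,a,b,np.linalg.norm(a-b),(a+b)/2)
s=r.sense();print(s['tool_pos'],s['finger_gap'],s['grip_force'])
yaw=5;y=np.radians(s['tcp_rot'][2]);d=np.array([499.3,-70.5])-s['tool_pos'][:2]
print(d@[np.cos(y),np.sin(y)],d@[np.sin(y),-np.cos(y)])
E
```

```text
time: 12.8
tool_pos: [588.2, 209.9, 228.4]
tcp_rot: [180.0, -0.0, 31.5]
ft_force: [-0.5, -0.3, -1.7]
finger_gap: 38.1
grip_force: 3.0
130 [599.18682865 189.11413112 130.        ] [573.22950557 235.54396283 130.        ] 53.193156461880406 [586.20816711 212.32904698 130.        ]
140 [608.99738585 187.86538329 140.        ] [583.37490901 233.69627594 140.        ] 52.50697135957989 [596.18614743 210.78082961 140.        ]
[588.15578657 209.91935472 228.35420333] 38.098838841501646 3.034854384532082
-222.43010667709711 192.49730635064728
```

```bash
python3 -m handwheel '[[-0.0111,0.0096,0,0],[-0.020,0.0173,0,0],[-0.0267,0.0231,0,0],[-0.0267,0.0231,0,0],[-0.0267,0.0231,0,0],[-0.0267,0.0231,0,0],[-0.0267,0.0231,0,0],[-0.0267,0.0231,0,0],[-0.020,0.0173,0,0],[-0.0111,0.0096,0,0]]' 0.0395 && python3 -m handwheel '[[0,0,0,4],[0,0,0,6],[0,0,0,6],[0,0,0,6],[0,0,0,4.5],[0,0,0,0],[0,0,0,0],[0,0,0,0]]' 0.0405; python3 - <<'E'
from h import *
t=r.snapshot('top')[:,:,::-1];s=r.snapshot('scene')[:,:,::-1]
print(r.sense()['tool_pos'])
cv2.imwrite('pics/s3.png',s);cv2.imwrite('pics/over.png',crop(s,220,90,95,125,4.7))
E
```

```text
time: 13.8
tool_pos: [498.2, -72.8, 228.5]
tcp_rot: [180.0, 0.0, 31.4]
ft_force: [-0.3, 0.6, -1.9]
finger_gap: 39.9
grip_force: 2.8
time: 14.6
tool_pos: [499.2, -70.3, 228.3]
tcp_rot: [-180.0, -0.0, 5.2]
ft_force: [0.2, 0.7, -1.4]
finger_gap: 40.4
grip_force: 2.6
[499.22769869 -70.36307081 228.2994571 ]
```

View pics/over.png

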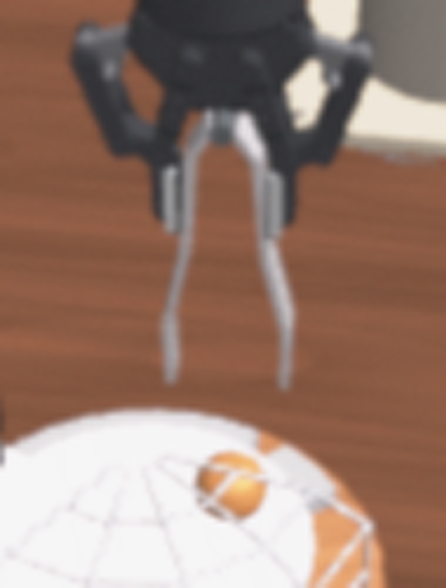

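The tongs are open over the roll: tip ends at (171,382) and (285,388) in the crop, roll centre at (232,484), about 68 mm outside width. That's good clearance. Check the midpoint numerically.

```bash
python3 - <<'E'
from h import *
f=lambda u,v:(220+(u+.5)/4.7-.5,90+(v+.5)/4.7-.5)
for z in(130,135.5,140):
    a,b=plane('scene',f(171,382),z),plane('scene',f(285,388),z);print(z,(a+b)/2,a-b)
print(plane('scene',f(232,484),60))
E
```

```text
130 [500.87131583 -69.48478528 130.        ] [  4.63889575 -57.67202407   0.        ]
135.5 [506.96466413 -68.33685497 135.5       ] [  4.6059831 -57.262845    0.       ]
140 [511.95013092 -67.39763926 140.        ] [  4.57905457 -56.92806213   0.        ]
[500.23992741 -68.43236517  60.        ]
```

```bash
python3 -m handwheel '[[0,0,0.01,0],[0,0,0.018,0],[0,0,0.018,0],[0,0,0.016,0],[0,0,0.01,0],[0,0,0.006,0],[0,0,0.004,0],[0,0,0,0],[0,0,0,0],[0,0,0,0]]'; python3 -m handwheel '[[0,0,0,0],[0,0,0,0],[0,0,0,0]]' 0.038;python3 -m handwheel '[[0,0,0,0],[0,0,0,0],[0,0,0,0]]' 0.036;python3 -m handwheel '[[0,0,0,0],[0,0,0,0],[0,0,0,0]]' 0.034
```

```text
time: 15.7
tool_pos: [499.8, -70.5, 147.1]
tcp_rot: [180.0, -0.1, 5.0]
ft_force: [-0.4, 0.5, -2.1]
finger_gap: 40.7
grip_force: 2.6
time: 16.0
tool_pos: [499.3, -70.5, 146.5]
tcp_rot: [180.0, -0.0, 5.0]
ft_force: [1.4, 0.0, -1.3]
finger_gap: 38.3
grip_force: 3.0
time: 16.3
tool_pos: [499.2, -70.4, 146.3]
tcp_rot: [-180.0, 0.0, 5.0]
ft_force: [-0.3, -1.0, -1.8]
finger_gap: 36.1
grip_force: 3.4
time: 16.6
tool_pos: [499.3, -70.4, 146.4]
tcp_rot: [-180.0, -0.0, 5.0]
ft_force: [-0.6, 0.6, -0.1]
finger_gap: 34.5
grip_force: 19.5
```

```bash
python3 -m handwheel '[[0,0,0,0],[0,0,0,0],[0,0,-0.004,0],[0,0,-0.008,0],[0,0,-0.012,0],[0,0,-0.012,0],[0,0,0,0],[0,0,0,0],[0,0,0,0]]' 0.033; python3 - <<'E'
from h import *
t=r.snapshot('top')[:,:,::-1];s=r.snapshot('scene')[:,:,::-1]
h=cv2.cvtColor(s,cv2.COLOR_BGR2HSV);m=((h[:,:,0]<22)&(h[:,:,1]>110)&(s[:,:,2]>150)).astype(np.uint8);m[:,:250]=0;m[:,290:]=0;m[:150]=0;m[215:]=0
n,l,st,c=cv2.connectedComponentsWithStats(m)
print(st[1:],c[1:]); X=plane('scene',(268.9,192.6),60)
print('expected if lifted',proj('scene',[X,X+[0,0,36]]))
E
```

```text
time: 17.5
tool_pos: [499.0, -70.3, 181.9]
tcp_rot: [-180.0, 0.0, 5.0]
ft_force: [0.3, -0.0, -2.4]
finger_gap: 34.2
grip_force: 30.3
[[262 174  15  15 168]
 [280 183   1   1   1]
 [284 185   1   1   1]
 [288 188   2   2   2]
 [287 199   3  14  31]] [[269.10119048 181.0952381 ]
 [280.         183.        ]
 [284.         185.        ]
 [288.5        188.5       ]
 [288.19354839 205.        ]]
expected if lifted [[268.9        192.6       ]
 [268.70362405 181.92406768]]
```

Roll lifted with the tongs (seen at row 181, expected 182; weight −2.4 N). Now go higher, to about 130 mm above the tray.

```bash
python3 -m handwheel '[[0,0,-0.006,0],[0,0,-0.012,0],[0,0,-0.018,0],[0,0,-0.018,0],[0,0,-0.018,0],[0,0,-0.012,0],[0,0,-0.006,0],[0,0,0,0],[0,0,0,0],[0,0,0,0]]'; python3 -m handwheel '[[0,0,0,0],[0,0,0,0],[0,0,0,0],[0,0,0,0],[0,0,0,0],[0,0,0,0],[0,0,0,0],[0,0,0,0],[0,0,0,0],[0,0,0,0]]'; python3 - <<'E'
from h import *
t=r.snapshot('top')[:,:,::-1];s=r.snapshot('scene')[:,:,::-1]
h=cv2.cvtColor(s,cv2.COLOR_BGR2HSV);m=((h[:,:,0]<22)&(h[:,:,1]>110)&(s[:,:,2]>150)).astype(np.uint8);m[:,:250]=0;m[:,285:]=0;m[:100]=0;m[195:]=0
n,l,st,c=cv2.connectedComponentsWithStats(m);print(st[1:],c[1:])
X=plane('scene',(268.9,192.6),60);print(proj('scene',[X+[0,0,126]]))
d=(s.max(2)<60);e=d*0;e[165:205,200:235]=d[165:205,200:235];q=np.argwhere(e)[:,::-1];print('knob',len(q),q.mean(0))
E
```

```text
time: 18.6
tool_pos: [498.7, -70.3, 271.1]
tcp_rot: [-180.0, 0.1, 5.0]
ft_force: [-0.8, 0.4, -2.7]
finger_gap: 33.9
grip_force: 30.2
time: 19.6
tool_pos: [499.2, -70.4, 272.3]
tcp_rot: [-180.0, 0.0, 5.0]
ft_force: [0.1, 0.4, -2.4]
finger_gap: 33.6
grip_force: 30.2
[[261 145  16  16 199]
 [276 181   5   5  13]
 [284 185   1   1   1]] [[268.61809045 152.56281407]
 [277.23076923 183.        ]
 [284.         185.        ]]
[[268.17426421 153.09175723]]
knob 50 [215.6  178.02]
```

```bash
python3 -c "
from bench import r
print(r.hand_in())"
```

```text
the job is handed in; nothing more can be done
None
```

I handed the job in at about 19.7 s; the hand-in call returned no verdict. The tongs held the roll still about 125 mm above its place on the tray. The tray was turned to the serving notch and the plunger measured home, but I did not check at the end that the bowl, ladle and pegs were unmoved.

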